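# Switch the panel saw on in order at its control pad

### The job

Switch the panel saw on at the wireless control pad lying on its sliding table: with the fingertips press the yellow cap (dust extraction), then the blue cap (scoring blade), then the green cap (main blade), each lightly but right in, so that it stays in, before the next one is pressed. Do not press the red mushroom stop, do not lift the pad, tip it or push it along the table, and leave the tools lying about where they are.

Things in the scene. Friction and masses are not known exactly. Their poses are not given: they have to be found in the camera images.
- control_pad: the saw's wireless control pad, loose on the table: square black box with an aluminium face, 130x130 mm, face 46 mm above its underside, 0.55 to 0.9 kg, on rubber feet. Origin: centre of its underside; its z is up. A short black stub aerial sticks 36 mm out of its +x side near the +y corner. On the face, as offsets along its own x and y: yellow cap (-31, +31) mm, blue cap (+31, +31), green cap (-31, -31), red mushroom (+31, -31). The pad may lie turned any way round.
- yellow_top (a point): centre of the top of the yellow cap (dust extraction): flat-topped round cap, 29 mm across, with a springy rubber top that gives 1 mm per 4 N, up to 5 mm, and comes back; the top stands 67 mm above the table when up, 59 mm when fully in; the steel collar round it (37 mm across) is 51 mm above the table; neighbouring caps are 62 mm away centre to centre
- yellow_button (a joint): how far the yellow cap is pressed straight down, m: about 0 (to 0.001) up, 0.008 fully in, against a stop; 0.0055 and more counts as in. No spring: it drags with about 3.5 N over the whole way and stays where it is left
- blue_top (a point): centre of the top of the blue cap (scoring blade): flat-topped round cap, 29 mm across, with a springy rubber top that gives 1 mm per 4 N, up to 5 mm, and comes back; the top stands 67 mm above the table when up, 59 mm when fully in; the steel collar round it (37 mm across) is 51 mm above the table; neighbouring caps are 62 mm away centre to centre
- blue_button (a joint): how far the blue cap is pressed straight down, m: about 0 (to 0.001) up, 0.008 fully in, against a stop; 0.0055 and more counts as in. No spring: it drags with about 3.5 N over the whole way and stays where it is left
- green_top (a point): centre of the top of the green cap (main blade): flat-topped round cap, 29 mm across, with a springy rubber top that gives 1 mm per 4 N, up to 5 mm, and comes back; the top stands 67 mm above the table when up, 59 mm when fully in; the steel collar round it (37 mm across) is 51 mm above the table; neighbouring caps are 62 mm away centre to centre
- green_button (a joint): how far the green cap is pressed straight down, m: about 0 (to 0.001) up, 0.008 fully in, against a stop; 0.0055 and more counts as in. No spring: it drags with about 3.5 N over the whole way and stays where it is left
- red_top (a point): centre of the top of the red mushroom-shaped emergency stop, 36 mm across, 63 mm above the table; must not be pressed
- red_button (a joint): how far the red mushroom is pressed down, m: 0 up, 0.008 in; same drag as the caps
- tape_measure: yellow and black tape measure, 36x94x69 mm, loose bystander lying on the table; origin at the centre of its underside
- wedge_block: grey-brown oblong wood block, 50x124x50 mm, loose bystander lying on the table; origin at the centre of its underside
- sanding_block: dark brown sanding block, 67x122x32 mm, loose bystander lying on the table; origin at the centre of its underside
- folding_rule: yellow folded rule, 16x236x19 mm, loose bystander lying on the table; origin at the centre of its underside
- spring_clamp: black spring clamp with orange jaw tips, 55x119x26 mm, loose bystander lying on the table; origin at the centre of its underside
- hold_down: red and grey hold-down clamp bolted to the table right of the pad, always at the same place, not to be used: 290 mm tall, 60 mm wide in y. Its post stands 136 mm ahead (+x) of its origin; its arm and red-gripped lever reach from the post back towards the robot to 162 mm behind (-x of) its origin, at 180 to 256 mm height. The hand and the arm's links must pass clear of it

How it is judged:
On the way, in this order (a step that is already met when the one before it is completed fails the run):
1. the yellow cap is pressed in (value of joint yellow_button above 0.0055 m), for 0.1 s.
2. the blue cap is pressed in (value of joint blue_button above 0.0055 m), for 0.1 s.
3. the green cap is pressed in (value of joint green_button above 0.0055 m), for 0.1 s.
At the end, for the whole second after the job is handed in: yellow, blue and green caps are all at least 5.5 mm in (of 8), the red mushroom less than 2 mm, the pad at rest and level within 30 mm of where it lay, the loose tools within 30 mm of where they lay (value of joint each of yellow_button, blue_button, green_button above 0.0055 m and value of joint red_button below 0.002 m and distance of each of control_pad, tape_measure, wedge_block, sanding_block, folding_rule, spring_clamp from where it was at the start of the episode below 0.03 m and angle between control_pad's own z axis and vertical below 0.05 rad and linear speed of control_pad below 0.01 m/s); the robot touches nothing.
It fails at once if a cap is pressed before the one ahead of it (yellow, blue, green) is in ((value of joint blue_button above 0.0025 m and value of joint yellow_button below 0.0055 m) or (value of joint green_button above 0.0025 m and value of joint blue_button below 0.0055 m)).
It fails at once if the red stop is pressed (value of joint red_button above 0.002 m).
It fails at once if the control pad is pressed with more than 25 N (contact force between any of the fingers, the arm and control_pad above 25 N).
It fails at once if the control pad is lifted 8 mm, tipped 0.15 rad or pushed 30 mm (height (world z) of control_pad above 0.008 m or angle between control_pad's own z axis and vertical above 0.15 rad or distance of control_pad from where it was at the start of the episode above 0.03 m).
It fails at once if a tool lying about is moved more than 30 mm (distance of any of tape_measure, wedge_block, sanding_block, folding_rule, spring_clamp from where it was at the start of the episode above 0.03 m).
It also fails if it takes over 51 s, if anything falls off the work surface, if the arm or the gripper's body presses on something with over 40 N, if the wrist force passes 120 N, or if a joint passes its speed limit or range.

### The arm

A 6-joint arm with a two-finger parallel gripper is mounted at the origin on a cart in front of the work surface, level with it; the furniture and walls round the work are solid. World frame = base frame: x ahead of the robot, y to its left, z up, the work surface at z = 0. Lengths are in m, angles in rad, forces in N, time in s.
With the tool pointing down it reaches from about 0.4 to 0.925 m from the base axis. Payload 12.5 kg.
Tool frame: the origin (TCP) lies between the finger pads; the fingertips stand 8 mm ahead of it and the grasp point (between the pads) lies 11 mm behind it; z points along the fingers, y is the direction in which the jaws open and shut (so a half turn about z gives the same grasp; the last joint's range is limited). The gripper opens to 95 mm and grips with 3 to 60 N. Pads are 20 mm wide; open, the fingers measure 119 mm over their backs; the gripper's body (75 mm by 180 mm) begins 59 mm behind the grasp point.
Start: joints at [-1.332, 0.491, 1.559, -0, 1.092, -0.106], TCP at [0.211, -0.588, 0.223] pointing down, gripper open.
Joint ranges: [-3.1, 3.1], [-0.84, 2.19], [0.05, 2.79], [-1.13, 4.28], [0.06, 2.93], [-2.69, 2.69]. Speed limits (rad/s): [2.22, 2.22, 2.79, 3.14, 3.14, 3.14].

### API

Orientations are given as a unit quaternion [w, x, y, z].
In Python, from rig import arm gives the robot as it stands.
- The arm moves only by the tool arm_command, never from a script. Its argument "deltas" is a list of rows, each an object with "hand": the gripper command: -1 is fully open, 1 is shut, values between are in proportion; "travel": the shift along the tool's x, y, z in mm, a list of three; "yaw": the turn about the tool's z in degrees. A call has 1 to 12 rows; each row shifts and turns the commanded pose from where the row before left it, along the tool's axes as they then stand; what a row does not reach is not made up. A row lasts 1/10 s, in which the tool goes at most 50 mm and 8.59 degrees, less where a joint would pass 70% of its speed; a pose out of reach is approached as far as the arm can. A call with a gripper value outside its range is refused whole. The fingers move at their own pace and stop on an object; the grip force is fixed at half the most. Time passes only in rows, so rows that do not move let the fingers close. It gives the time, the measured TCP pose, the force and the opening at its end, in the units of the state.
- arm.observe(): the state, without advancing time (a new reading comes with each control period).
- arm.capture(name): name is "scene" or "top"; returns a dict with "frame" (480x640x3 uint8, red, green, blue), "K" (3x3 intrinsics, pixels), "extrinsics" (4x4, takes a point from world to camera coordinates). Camera axes: x right, y up, looking along -z (the intrinsics and any distortion apply to the point x, -y, -z); pixel columns grow to the right and rows downward; lengths in m; the calibration is good to about 2 mm. A picture is of the moment at which its call begins. There is no depth.
- arm.sign_off(): hands the job in, once; it reports no verdict.
Trained networks look in a picture, given as the dict that the camera call returned (one of the last four; its "shot" number tells which), for a name from the list of things; names that differ only in an ending like _2 or _b are one class to them, and where a whole thing is asked for, a point or a joint stands for the part that bears it (a point fixed in the world has none). Each returns a list of dicts, best first, with "score" (0 to 1); they miss things now and then, are a little off and sometimes report something else, mostly with a low value. They report only what shows in the picture. A call takes as long as a camera call.
- arm.recognise(name, picture): "uv" ([column, row] in pixels, amid what is visible of it).
- arm.spot_point(name, picture): "uv" ([column, row] in pixels: a listed point, or the origin of a listed thing).
The state is a dict: "time_s": time; "joint_pos": joint angles; "qvel": joint speeds; "effort": joint torques, N m; "eef_pos": TCP position; "eef_rot": TCP orientation; "force": force on the tool from outside, world axes, zero at the start; "moment": the same for the moment, N m; "gripper_width": finger opening in m.
Only numpy, scipy, OpenCV 4.12 (cv2) and the standard library are available. Lean on these libraries where they do the work, as an engineer would, in place of code of your own. Each camera call takes 0.05 s, during which the arm holds its last target.

## Working session

There is one attempt and no reset: what is moved stays moved. The work goes in short steps, Python scripts to look and compute and a tool call to move; the robot and the scene stay as the last step left them, time stands still between calls to the robot, and variables do not carry over. Pictures are saved under pics/ and viewed, and the job is handed in when it is done.

Besides the shell and the picture viewer there is one more tool, called after "Call:" as name([rows], argument=value, ...), one row to a line, values as JSON. arm_command: Moves the arm, as the interface text tells. Its arguments: {"type":"object","properties":{"deltas":{"type":"array"}},"required":["deltas"]}

```bash
ls; mkdir -p pics
cat > h.py <<'E'
from rig import arm
import numpy as np, cv2
def ray(p,uv):
    K=np.array(p["K"]);E=np.array(p["extrinsics"])
    d=np.linalg.inv(K)@np.array([uv[0],uv[1],1.0]); d=np.array([d[0],-d[1],-d[2]])
    R=E[:3,:3];c=-R.T@E[:3,3]
    return c,R.T@d
def atz(p,uv,z):
    c,d=ray(p,uv); return c+d*(z-c[2])/d[2]
def proj(p,X):
    K=np.array(p["K"]);E=np.array(p["extrinsics"]);q=E[:3,:3]@np.array(X)+E[:3,3]
    v=K@np.array([q[0],-q[1],-q[2]]);return v[:2]/v[2]
E
python3 - <<'E'
from h import *
np.set_printoptions(precision=4,suppress=True)
s=arm.observe();print({k:np.round(v,4) for k,v in s.items()})
for n in("scene","top"):
    p=arm.capture(n);cv2.imwrite(f"pics/{n}0.png",p["frame"][:,:,::-1])
    print(n,[k for k in p],ray(p,(320,240)))
    for t,z in(("yellow_top",.067),("blue_top",.067),("green_top",.067),("red_top",.063),("control_pad",0),("hold_down",0),("tape_measure",0),("wedge_block",0),("sanding_block",0),("folding_rule",0),("spring_clamp",0)):
        for r in arm.spot_point(t,p)[:2]: print(t,np.round(r["uv"],1),round(r["score"],2),atz(p,r["uv"],z))
E
```

```text
pics
{'time_s': np.float64(0.0), 'joint_pos': array([-1.3316,  0.4915,  1.5595,  0.    ,  1.0917, -0.1056]), 'qvel': array([ 0.0012, -0.0012,  0.0011,  0.001 , -0.0002, -0.0016]), 'effort': array([ -0.    , -61.2662, -25.8182,   0.0692,   0.0482,  -0.0001]), 'eef_pos': array([ 0.2112, -0.588 ,  0.2221]), 'eef_rot': array([-0.0006,  0.9852,  0.1716, -0.    ]), 'force': array([-0.3226,  0.0029, -0.3984]), 'moment': array([0.028 , 0.0085, 0.0336]), 'gripper_width': np.float64(0.0954)}
scene ['frame', 'K', 'extrinsics', 'shot'] (array([-0.0873,  1.1638,  0.7397]), array([ 0.4496, -0.7288, -0.5164]))
yellow_top [292.  244.3] 0.66 [0.55   0.2702 0.067 ]
blue_top [311.2 254.4] 0.69 [0.4808 0.2859 0.067 ]
blue_top [309.8 244.4] 0.4 [0.5096 0.247  0.067 ]
green_top [292.  253.4] 0.62 [0.5253 0.3067 0.067 ]
red_top [311.5 255.9] 0.54 [0.4798 0.2863 0.063 ]
control_pad [303.7 268.6] 0.72 [0.5174 0.2676 0.    ]
tape_measure [259.4 336.3] 0.89 [0.4581 0.538  0.    ]
tape_measure [291.7 253. ] 0.38 [0.5882 0.22   0.    ]
wedge_block [221.5 320.4] 0.86 [0.5657 0.5399 0.    ]
sanding_block [392.5 21
[... 205 characters left out ...]
op ['frame', 'K', 'extrinsics', 'shot'] (array([0.2359, 0.2304, 1.2189]), array([ 0.2287, -0.0153, -0.9734]))
yellow_top [294.6 217.5] 0.47 [0.5649 0.276  0.067 ]
blue_top [311.1 239.8] 0.51 [0.5071 0.2345 0.067 ]
green_top [276.8 232.8] 0.68 [0.5253 0.3202 0.067 ]
green_top [194.1 221.4] 0.52 [0.5552 0.5282 0.067 ]
red_top [292.3 252.5] 0.43 [0.4757 0.2813 0.063 ]
control_pad [293.4 241.6] 0.86 [0.5181 0.2814 0.    ]
tape_measure [192.5 265.7] 0.65 [0.4544 0.5433 0.    ]
wedge_block [194.6 220.7] 0.83 [0.5757 0.5443 0.    ]
wedge_block [450.8 268.9] 0.15 [ 0.4442 -0.1288  0.    ]
folding_rule [353.  260.8] 0.87 [0.4663 0.1254 0.    ]
spring_clamp [440.5 217.6] 0.66 [ 0.583  -0.1107  0.    ]
```

Run:
```python
import cv2
a=cv2.imread("pics/top0.png")[190:290,230:370];cv2.imwrite("pics/topz.png",cv2.resize(a,None,fx=5,fy=5,interpolation=cv2.INTER_CUBIC))
a=cv2.imread("pics/scene0.png")[215:295,255:365];cv2.imwrite("pics/scenez.png",cv2.resize(a,None,fx=6,fy=6,interpolation=cv2.INTER_CUBIC))
```

```text
(no output)
```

View pics/scene0.png

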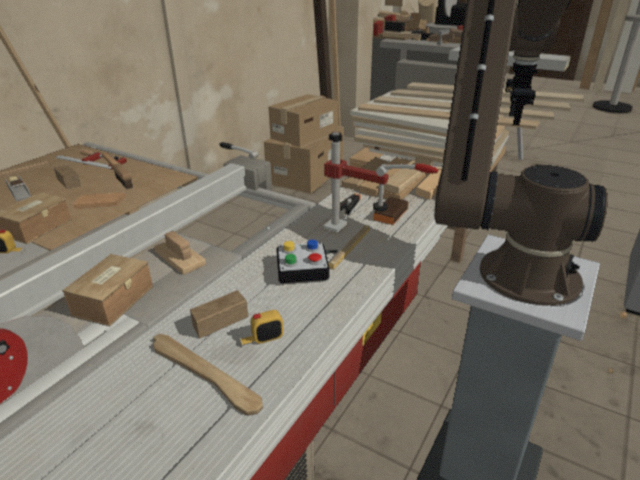

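View pics/top0.png

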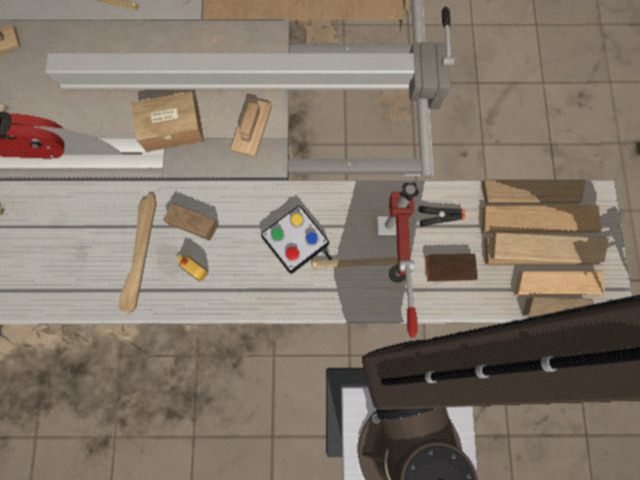

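```bash
sleep 1
```

```text
(no output)
```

View pics/topz.png

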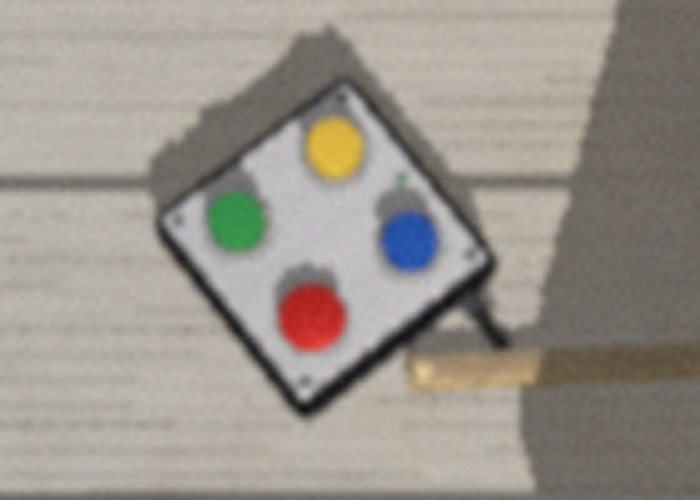

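View pics/scenez.png

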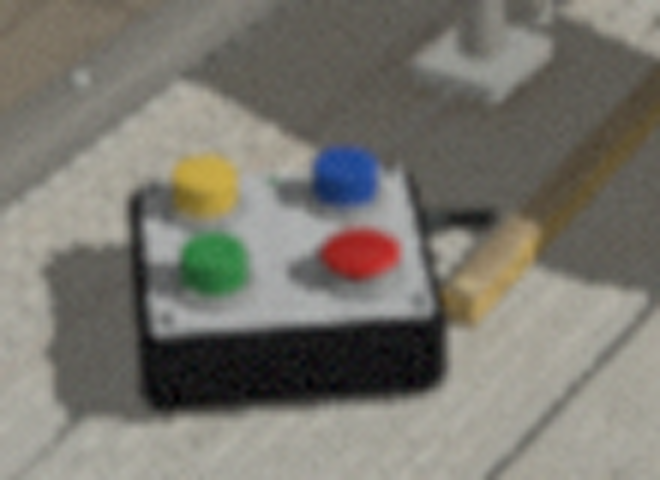

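Run:
```python
from h import *
from scipy.optimize import least_squares
np.set_printoptions(precision=4,suppress=True)
obs={"top":{"y":(333,145),"b":(410,238),"g":(237,218),"r":(312,317)},"scene":{"y":(206,170),"b":(346,163),"g":(214,251),"r":(360,246)}}
# face corners (z .046) in zoomed pictures: (+x+y),( -x+y),( -x-y),( +x-y)
off={"top":((230,190),5),"scene":((255,215),6)}
loc={"y":(-.031,.031,.067),"b":(.031,.031,.067),"g":(-.031,-.031,.067),"r":(.031,-.031,.063)}
P={n:arm.capture(n) for n in obs}
def X(q,l):
    c,s=np.cos(q[2]),np.sin(q[2]);return [q[0]+c*l[0]-s*l[1],q[1]+s*l[0]+c*l[1],l[2]]
def fit(ns):
    def f(q):
        r=[]
        for n in ns:
            o,k=off[n]
            for t,u in obs[n].items():
                px=(np.array(u)+.5)/k-.5+o
                r+=list(proj(P[n],X(q,loc[t]))-px)
        return np.array(r)
    s=least_squares(f,[.52,.28,-2.2]);return s.x,s.fun
for ns in(["top"],["scene"],["top","scene"]):
    q,r=fit(ns);print(ns,q,np.degrees(q[2]));print(r.reshape(-1,2).round(2).tolist())
    for t in loc: print(t,np.array(X(q,loc[t])))
for n in P:
  im=P[n]["frame"][:,:,::-1].copy();o,k=off[n]
  x0,y0=o;im=cv2.resize(im[y0:y0+100,x0:x0+140],None,fx=5,fy=5,interpolation=cv2.INTER_CUBIC)
  def dr(l,col):
    u=(proj(P[n],X(q,l))-o+.5)*5-.5; cv2.circle(im,tuple(int(round(v)) for v in u),1,col,-1)
  for t,l in loc.items():
    R=.018 if t=='r' else .0145
    for a in np.linspace(0,6.28,40): dr((l[0]+R*np.cos(a),l[1]+R*np.sin(a),l[2]),(255,255,255))
  for a in np.linspace(-.065,.065,30):
    for w in((a,.065),(a,-.065),(.065,a),(-.065,a)): dr((*w,.046),(255,0,255))
  cv2.imwrite(f"pics/fit_{n}.png",im)
p=P["top"]
# hold_down
for nm in("scene","top"):
  for r in arm.recognise("hold_down",P[nm])[:2]: print(nm,r)
for u in [(390,226),(410,188),(412,320),(408,310)]: print(u,atz(p,u,0),atz(p,u,.2),atz(p,u,.29))
```

```text
['top'] [ 0.5186  0.2767 -2.4738] -141.73796640966094
[[0.14, -0.06], [0.03, 0.11], [-0.23, 0.19], [0.06, -0.24]]
y [0.5622 0.2716 0.067 ]
b [0.5135 0.2332 0.067 ]
g [0.5238 0.3202 0.067 ]
r [0.4751 0.2819 0.063 ]
['scene'] [ 0.5167  0.2757 -2.4849] -142.37255337795511
[[-0.12, 0.33], [0.08, -0.04], [-0.09, -0.4], [0.13, 0.11]]
y [0.5602 0.2701 0.067 ]
b [0.5111 0.2322 0.067 ]
g [0.5224 0.3192 0.067 ]
r [0.4733 0.2813 0.063 ]
['top', 'scene'] [ 0.5177  0.2762 -2.4779] -141.97036912739108
[[0.43, 0.3], [0.24, 0.53], [-0.01, 0.47], [0.2, 0.11], [-0.61, 0.37], [-0.42, -0.09], [-0.42, -0.37], [-0.22, 0.04]]
y [0.5612 0.2708 0.067 ]
b [0.5124 0.2327 0.067 ]
g [0.523  0.3197 0.067 ]
r [0.4742 0.2815 0.063 ]
top {'uv': [294.8, 251.9], 'score': 0.57}
(390, 226) [0.5601 0.0251 0.    ] [0.5069 0.0588 0.2   ] [0.4829 0.0739 0.29  ]
(410, 188) [ 0.6663 -0.0332  0.    ] [0.5957 0.01   0.2   ] [0.5639 0.0295 0.29  ]
(412, 320) [ 0.313  -0.0213  0.    ] [0.3004 0.02   0.2   ] [0.2947 0.0386 0.29  ]
(408, 310) [ 0.3383 -0.0123  0.    ] [0.3215 0.0275 0.2   ] [0.3139 0.0454 0.29  ]
```

View pics/fit_top.png

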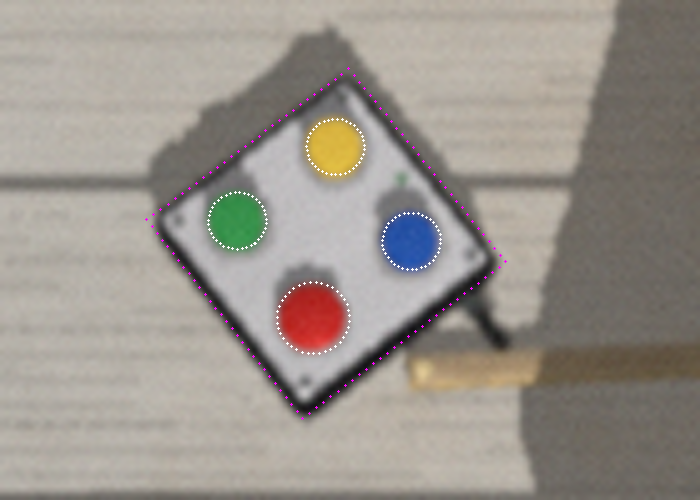

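View pics/fit_scene.png

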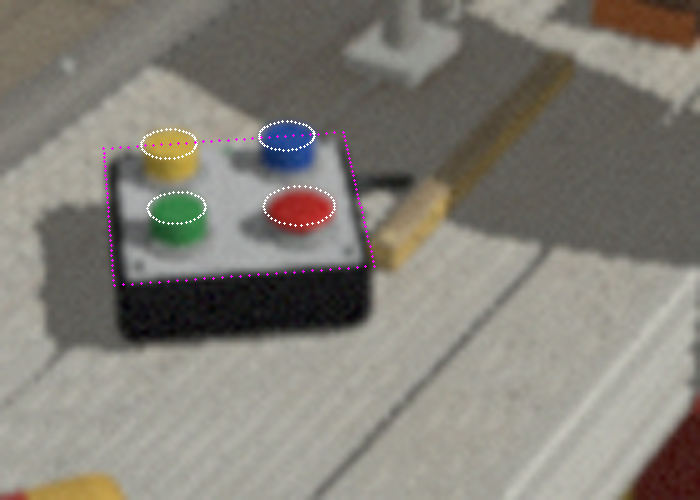

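Call:
arm_command([
  {"hand": 1,"travel": [0,0,-18],"yaw": -5.85},
  {"hand": 1,"travel": [0,0,-18],"yaw": -5.85},
  {"hand": 1,"travel": [0,0,-18],"yaw": -5.85},
  {"hand": 1,"travel": [0,0,-18],"yaw": -5.85},
  {"hand": 1,"travel": [0,0,-18],"yaw": -5.85},
  {"hand": 1,"travel": [0,0,-18],"yaw": -5.85},
  {"hand": 1,"travel": [0,0,-18],"yaw": -5.85},
  {"hand": 1,"travel": [0,0,-18],"yaw": -5.85},
  {"hand": 1,"travel": [0,0,-18],"yaw": -5.85},
  {"hand": 1,"travel": [0,0,-18],"yaw": -5.85},
  {"hand": 1,"travel": [0,0,-18],"yaw": -5.85},
  {"hand": 1,"travel": [0,0,-18],"yaw": -5.85},
])

```text
time_s: 2.6
eef_pos: [0.2112, -0.5881, 0.4394]
eef_rot: [0.0, 0.706, 0.708, -0.0]
force: [0.5, 0.3, 0.1]
gripper_width: 0.0049
```

Call:
arm_command([
  {"hand": 1,"travel": [36,25,0],"yaw": 0},
  {"hand": 1,"travel": [36,25,0],"yaw": 0},
  {"hand": 1,"travel": [36,25,0],"yaw": 0},
  {"hand": 1,"travel": [36,25,0],"yaw": 0},
  {"hand": 1,"travel": [36,25,0],"yaw": 0},
  {"hand": 1,"travel": [36,25,0],"yaw": 0},
  {"hand": 1,"travel": [36,25,0],"yaw": 0},
  {"hand": 1,"travel": [36,25,0],"yaw": 0},
  {"hand": 1,"travel": [36,25,0],"yaw": 0},
  {"hand": 1,"travel": [36,25,0],"yaw": 0},
  {"hand": 1,"travel": [36,25,0],"yaw": 0},
  {"hand": 1,"travel": [36,25,0],"yaw": 0},
])

```text
time_s: 3.8
eef_pos: [0.5123, -0.1547, 0.4388]
eef_rot: [0.0, 0.707, 0.707, 0.0]
force: [0.5, 0.0, -0.2]
gripper_width: 0.0007
```

Call:
arm_command([
  {"hand": 1,"travel": [35,4,0],"yaw": 0},
  {"hand": 1,"travel": [35,4,0],"yaw": 0},
  {"hand": 1,"travel": [35,4,0],"yaw": 0},
  {"hand": 1,"travel": [35,4,0],"yaw": 0},
  {"hand": 1,"travel": [35,4,0],"yaw": 0},
  {"hand": 1,"travel": [35,4,0],"yaw": 0},
  {"hand": 1,"travel": [35,4,0],"yaw": 0},
  {"hand": 1,"travel": [35,4,0],"yaw": 0},
  {"hand": 1,"travel": [35,4,0],"yaw": 0},
  {"hand": 1,"travel": [35,4,0],"yaw": 0},
  {"hand": 1,"travel": [35,4,0],"yaw": 0},
  {"hand": 1,"travel": [35,4,0],"yaw": 0},
])

```text
time_s: 5.0
eef_pos: [0.5598, 0.265, 0.4387]
eef_rot: [0.0, 0.707, 0.707, 0.0]
force: [0.5, -1.3, -0.7]
gripper_width: 0.0004
```

Call:
arm_command([
  {"hand": 1,"travel": [6,1,20],"yaw": 0},
  {"hand": 1,"travel": [0,0,30],"yaw": 0},
  {"hand": 1,"travel": [0,0,35],"yaw": 0},
  {"hand": 1,"travel": [0,0,35],"yaw": 0},
  {"hand": 1,"travel": [0,0,35],"yaw": 0},
  {"hand": 1,"travel": [0,0,35],"yaw": 0},
  {"hand": 1,"travel": [0,0,35],"yaw": 0},
  {"hand": 1,"travel": [0,0,35],"yaw": 0},
  {"hand": 1,"travel": [0,0,30],"yaw": 0},
  {"hand": 1,"travel": [0,0,25],"yaw": 0},
  {"hand": 1,"travel": [0,0,22],"yaw": 0},
  {"hand": 1,"travel": [0,0,0],"yaw": 0},
])

```text
time_s: 6.2
eef_pos: [0.5598, 0.269, 0.0989]
eef_rot: [-0.001, 0.707, 0.707, -0.002]
force: [-0.4, -0.1, 0.4]
gripper_width: 0.0004
```

Run:
```python
from h import *
np.set_printoptions(precision=4,suppress=True)
s=arm.observe();print(s["time_s"],s["eef_pos"],s["force"])
for n,(x,y) in(("scene",(255,205)),("top",(235,185))):
    p=arm.capture(n);t=s["eef_pos"]-[0,0,.008]
    u=proj(p,t);print(n,u,"tip zoomed",(u-[x,y]+.5)*6-.5)
    cv2.imwrite(f"pics/{n}1.png",cv2.resize(p["frame"][y:y+100,x:x+130,::-1],None,fx=6,fy=6,interpolation=cv2.INTER_CUBIC))
```

```text
6.2 [0.5598 0.269  0.0989] [-0.4165 -0.0688  0.4148]
scene [288.7795 235.2625] tip zoomed [205.177  184.0751]
top [297.0366 216.8274] tip zoomed [374.7199 193.4641]
```

View pics/scene1.png

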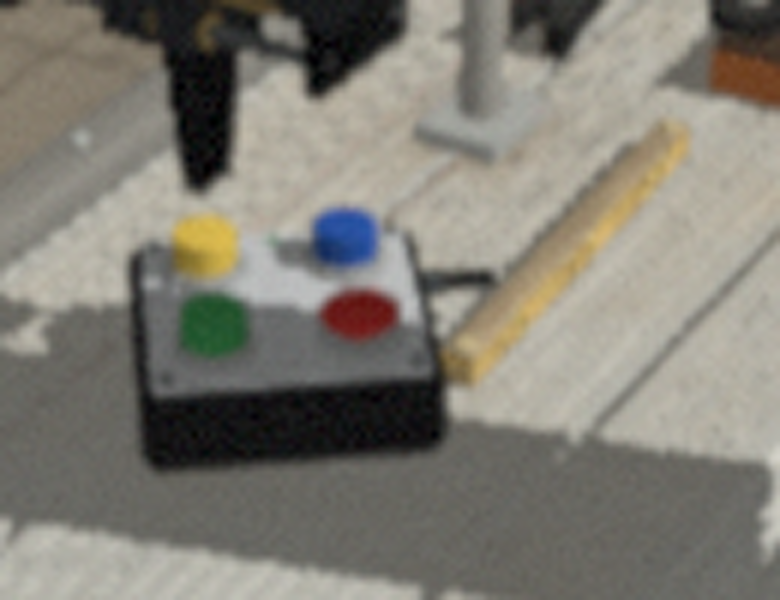

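View pics/top1.png

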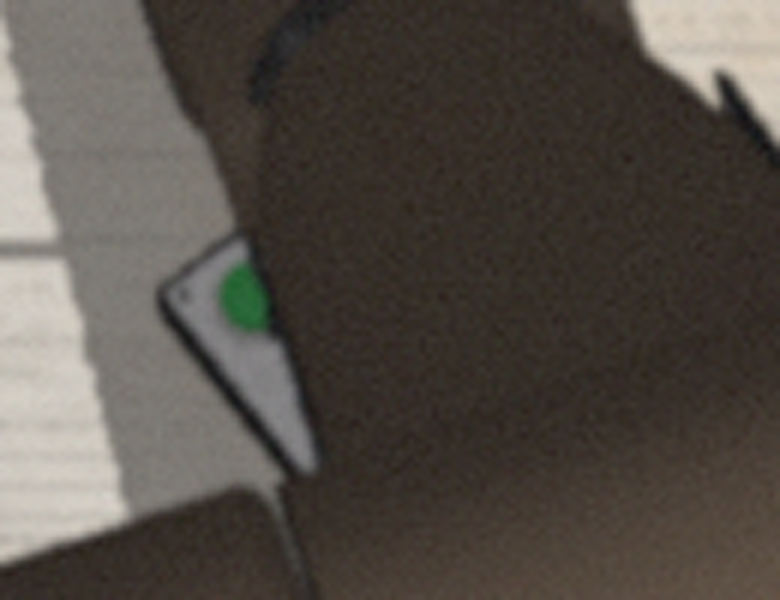

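Call:
arm_command([
  {"hand": 1,"travel": [1.5,1,7],"yaw": 0},
  {"hand": 1,"travel": [0,0,7],"yaw": 0},
  {"hand": 1,"travel": [0,0,5],"yaw": 0},
  {"hand": 1,"travel": [0,0,3],"yaw": 0},
  {"hand": 1,"travel": [0,0,0],"yaw": 0},
  {"hand": 1,"travel": [0,0,0],"yaw": 0},
])

```text
time_s: 6.9
eef_pos: [0.562, 0.271, 0.0797]
eef_rot: [0.0, 0.707, 0.707, 0.0]
force: [-0.2, 0.9, -0.6]
gripper_width: 0.0002
```

Call:
arm_command([
  {"hand": 1,"travel": [0,0,2],"yaw": 0},
  {"hand": 1,"travel": [0,0,2],"yaw": 0},
  {"hand": 1,"travel": [0,0,1],"yaw": 0},
  {"hand": 1,"travel": [0,0,1],"yaw": 0},
  {"hand": 1,"travel": [0,0,1],"yaw": 0},
  {"hand": 1,"travel": [0,0,1],"yaw": 0},
  {"hand": 1,"travel": [0,0,0],"yaw": 0},
  {"hand": 1,"travel": [0,0,0],"yaw": 0},
])

```text
time_s: 7.7
eef_pos: [0.5619, 0.271, 0.0716]
eef_rot: [0.0, 0.707, 0.707, -0.0]
force: [-0.5, -0.4, 2.2]
gripper_width: 0.0006
```

Call:
arm_command([
  {"hand": 1,"travel": [0,0,1],"yaw": 0},
  {"hand": 1,"travel": [0,0,1],"yaw": 0},
  {"hand": 1,"travel": [0,0,1],"yaw": 0},
  {"hand": 1,"travel": [0,0,1],"yaw": 0},
  {"hand": 1,"travel": [0,0,1],"yaw": 0},
  {"hand": 1,"travel": [0,0,0],"yaw": 0},
  {"hand": 1,"travel": [0,0,0],"yaw": 0},
])

```text
time_s: 8.4
eef_pos: [0.562, 0.271, 0.0665]
eef_rot: [0.0, 0.707, 0.707, -0.0]
force: [-0.3, -1.5, 1.9]
gripper_width: 0.0002
```

Call:
arm_command([
  {"hand": 1,"travel": [0,0,1],"yaw": 0},
  {"hand": 1,"travel": [0,0,0],"yaw": 0},
  {"hand": 1,"travel": [0,0,0],"yaw": 0},
])

```text
time_s: 8.7
eef_pos: [0.562, 0.271, 0.0658]
eef_rot: [0.0, 0.707, 0.707, 0.0]
force: [-0.6, -0.5, 5.4]
gripper_width: 0.0003
```

Call:
arm_command([
  {"hand": 1,"travel": [0,0,1],"yaw": 0},
  {"hand": 1,"travel": [0,0,0],"yaw": 0},
  {"hand": 1,"travel": [0,0,0],"yaw": 0},
])

```text
time_s: 9.0
eef_pos: [0.562, 0.271, 0.065]
eef_rot: [0.0, 0.707, 0.707, 0.0]
force: [-2.0, -1.1, 8.2]
gripper_width: 0.0007
```

Call:
arm_command([
  {"hand": 1,"travel": [0,0,-5],"yaw": 0},
  {"hand": 1,"travel": [0,0,-15],"yaw": 0},
  {"hand": 1,"travel": [0,0,-15],"yaw": 0},
  {"hand": 1,"travel": [-8,-10,0],"yaw": 0},
  {"hand": 1,"travel": [-10,-14,0],"yaw": 0},
  {"hand": 1,"travel": [-12,-16,0],"yaw": 0},
  {"hand": 1,"travel": [-8,-10,0],"yaw": 0},
  {"hand": 1,"travel": [0,0,0],"yaw": 0},
  {"hand": 1,"travel": [0,0,0],"yaw": 0},
])

```text
time_s: 9.9
eef_pos: [0.5127, 0.2333, 0.1006]
eef_rot: [0.0, 0.707, 0.707, 0.001]
force: [0.3, 0.4, 0.4]
gripper_width: 0.0006
```

Run:
```python
from h import *
np.set_printoptions(precision=4,suppress=True)
s=arm.observe();print(s["time_s"],s["eef_pos"],s["force"])
for n,(x,y) in(("scene",(255,205)),):
    p=arm.capture(n);t=s["eef_pos"]-[0,0,.008]
    u=proj(p,t);print(n,u,"tip zoomed",(u-[x,y]+.5)*6-.5)
    cv2.imwrite(f"pics/{n}2.png",cv2.resize(p["frame"][y:y+100,x:x+130,::-1],None,fx=6,fy=6,interpolation=cv2.INTER_CUBIC))
```

```text
9.9 [0.5127 0.2333 0.1006] [0.2585 0.4395 0.4427]
scene [311.4117 233.3689] tip zoomed [340.9701 172.7135]
```

View pics/scene2.png

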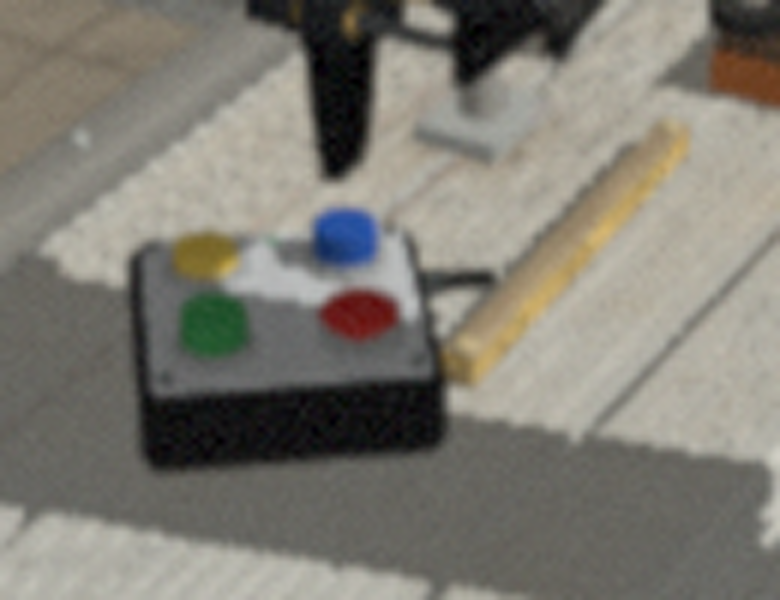

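Call:
arm_command([
  {"hand": 1,"travel": [-1,-1,8],"yaw": 0},
  {"hand": 1,"travel": [0,0,8],"yaw": 0},
  {"hand": 1,"travel": [0,0,5],"yaw": 0},
  {"hand": 1,"travel": [0,0,2],"yaw": 0},
  {"hand": 1,"travel": [0,0,1],"yaw": 0},
  {"hand": 1,"travel": [0,0,1],"yaw": 0},
  {"hand": 1,"travel": [0,0,1],"yaw": 0},
  {"hand": 1,"travel": [0,0,1],"yaw": 0},
  {"hand": 1,"travel": [0,0,1],"yaw": 0},
  {"hand": 1,"travel": [0,0,1],"yaw": 0},
  {"hand": 1,"travel": [0,0,0],"yaw": 0},
])

```text
time_s: 11.05
eef_pos: [0.511, 0.2321, 0.0706]
eef_rot: [0.0, 0.707, 0.707, 0.0]
force: [-0.1, 0.1, 2.7]
gripper_width: 0.0004
```

Call:
arm_command([
  {"hand": 1,"travel": [0,0,1],"yaw": 0},
  {"hand": 1,"travel": [0,0,1],"yaw": 0},
  {"hand": 1,"travel": [0,0,1],"yaw": 0},
  {"hand": 1,"travel": [0,0,1],"yaw": 0},
  {"hand": 1,"travel": [0,0,0],"yaw": 0},
  {"hand": 1,"travel": [0,0,0],"yaw": 0},
])

```text
time_s: 11.65
eef_pos: [0.511, 0.232, 0.0665]
eef_rot: [0.0, 0.707, 0.707, 0.0]
force: [0.7, 1.5, 2.9]
gripper_width: 0.0004
```

Call:
arm_command([
  {"hand": 1,"travel": [0,0,1],"yaw": 0},
  {"hand": 1,"travel": [0,0,0.5],"yaw": 0},
  {"hand": 1,"travel": [0,0,0],"yaw": 0},
  {"hand": 1,"travel": [0,0,0],"yaw": 0},
])

```text
time_s: 12.05
eef_pos: [0.511, 0.2321, 0.0654]
eef_rot: [0.0, 0.707, 0.707, 0.0]
force: [-0.3, -0.8, 7.1]
gripper_width: 0.0006
```

Call:
arm_command([
  {"hand": 1,"travel": [0,0,-5],"yaw": 0},
  {"hand": 1,"travel": [0,0,-15],"yaw": 0},
  {"hand": 1,"travel": [0,0,-15],"yaw": 0},
  {"hand": 1,"travel": [10,1,0],"yaw": 0},
  {"hand": 1,"travel": [18,2.5,0],"yaw": 0},
  {"hand": 1,"travel": [22,3,0],"yaw": 0},
  {"hand": 1,"travel": [20,2.5,0],"yaw": 0},
  {"hand": 1,"travel": [12,1.5,0],"yaw": 0},
  {"hand": 1,"travel": [5.5,1,0],"yaw": 0},
  {"hand": 1,"travel": [0,0,0],"yaw": 0},
  {"hand": 1,"travel": [0,0,0],"yaw": 0},
])

```text
time_s: 13.15
eef_pos: [0.5223, 0.3192, 0.0998]
eef_rot: [-0.0, 0.707, 0.707, -0.0]
force: [-1.0, 0.1, 0.0]
gripper_width: 0.0007
```

Run:
```python
from h import *
np.set_printoptions(precision=4,suppress=True)
s=arm.observe();print(s["time_s"],s["eef_pos"],s["force"])
for n,(x,y) in(("scene",(255,205)),):
    p=arm.capture(n);t=s["eef_pos"]-[0,0,.008]
    u=proj(p,t);print(n,u,"tip zoomed",(u-[x,y]+.5)*6-.5)
    cv2.imwrite(f"pics/{n}3.png",cv2.resize(p["frame"][y:y+100,x:x+130,::-1],None,fx=6,fy=6,interpolation=cv2.INTER_CUBIC))
```

```text
13.15 [0.5223 0.3192 0.0998] [-1.0026  0.1124  0.0025]
scene [289.7826 247.6716] tip zoomed [211.1957 258.5296]
```

View pics/scene3.png

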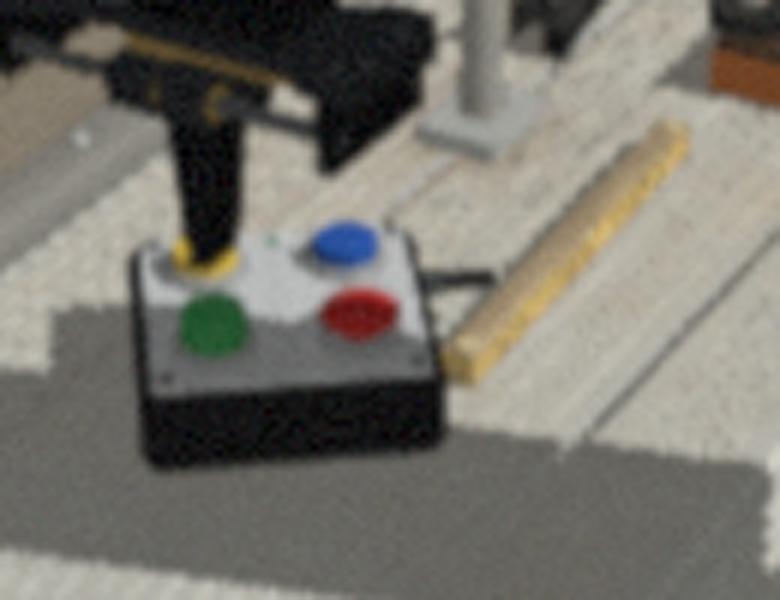

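Yellow and blue are both sunk, and the pad hasn't moved. The tip (about 208, 262) sits above green (214, 312). Next I press green.

Call:
arm_command([
  {"hand": 1,"travel": [-0.5,-0.5,8],"yaw": 0},
  {"hand": 1,"travel": [0,0,8],"yaw": 0},
  {"hand": 1,"travel": [0,0,5],"yaw": 0},
  {"hand": 1,"travel": [0,0,2],"yaw": 0},
  {"hand": 1,"travel": [0,0,1],"yaw": 0},
  {"hand": 1,"travel": [0,0,1],"yaw": 0},
  {"hand": 1,"travel": [0,0,1],"yaw": 0},
  {"hand": 1,"travel": [0,0,1],"yaw": 0},
  {"hand": 1,"travel": [0,0,1],"yaw": 0},
  {"hand": 1,"travel": [0,0,1],"yaw": 0},
  {"hand": 1,"travel": [0,0,0],"yaw": 0},
])

```text
time_s: 14.3
eef_pos: [0.5221, 0.3191, 0.0712]
eef_rot: [0.0, 0.707, 0.707, 0.0]
force: [-0.6, 0.1, 2.9]
gripper_width: 0.0002
```

Call:
arm_command([
  {"hand": 1,"travel": [0,0,1],"yaw": 0},
  {"hand": 1,"travel": [0,0,1],"yaw": 0},
  {"hand": 1,"travel": [0,0,1],"yaw": 0},
  {"hand": 1,"travel": [0,0,1],"yaw": 0},
  {"hand": 1,"travel": [0,0,0],"yaw": 0},
  {"hand": 1,"travel": [0,0,0],"yaw": 0},
])

```text
time_s: 14.9
eef_pos: [0.5221, 0.3191, 0.0671]
eef_rot: [0.0, 0.707, 0.707, 0.0]
force: [1.4, 0.3, 1.7]
gripper_width: 0.0003
```

Call:
arm_command([
  {"hand": 1,"travel": [0,0,1],"yaw": 0},
  {"hand": 1,"travel": [0,0,1],"yaw": 0},
  {"hand": 1,"travel": [0,0,0],"yaw": 0},
  {"hand": 1,"travel": [0,0,0],"yaw": 0},
])

```text
time_s: 15.3
eef_pos: [0.5221, 0.3191, 0.0654]
eef_rot: [0.0, 0.707, 0.707, 0.0]
force: [-1.6, -0.8, 6.9]
gripper_width: 0.0003
```

Green has reached its stop too. I'll lift straight up, clear, and check.

Call:
arm_command([
  {"hand": 1,"travel": [0,0,-5],"yaw": 0},
  {"hand": 1,"travel": [0,0,-15],"yaw": 0},
  {"hand": 1,"travel": [0,0,-25],"yaw": 0},
  {"hand": 1,"travel": [0,0,-30],"yaw": 0},
  {"hand": 1,"travel": [0,0,-30],"yaw": 0},
  {"hand": 1,"travel": [0,0,-30],"yaw": 0},
  {"hand": 1,"travel": [0,0,-30],"yaw": 0},
  {"hand": 1,"travel": [0,0,-20],"yaw": 0},
  {"hand": 1,"travel": [0,0,-10],"yaw": 0},
  {"hand": 1,"travel": [0,0,0],"yaw": 0},
  {"hand": 1,"travel": [0,0,0],"yaw": 0},
])

```text
time_s: 16.4
eef_pos: [0.5216, 0.3188, 0.2589]
eef_rot: [-0.0, 0.707, 0.707, -0.001]
force: [0.6, -0.3, -0.6]
gripper_width: 0.0004
```

Run:
```python
from h import *
np.set_printoptions(precision=4,suppress=True)
s=arm.observe();print(s["time_s"],s["eef_pos"],s["force"])
for n,(x,y) in(("scene",(255,205)),):
    p=arm.capture(n)
    a=cv2.imread("pics/scene0.png")[y:y+90,x:x+130];b=p["frame"][y:y+90,x:x+130,::-1]
    cv2.imwrite("pics/end.png",cv2.resize(np.hstack([a,b]),None,fx=3,fy=3,interpolation=cv2.INTER_CUBIC))
    for t in("control_pad","tape_measure","wedge_block","folding_rule","sanding_block","spring_clamp"):
        for r in arm.spot_point(t,p)[:1]: print(t,np.round(r["uv"],1),atz(p,r["uv"],0))
```

```text
16.4 [0.5216 0.3188 0.2589] [ 0.5846 -0.3064 -0.6324]
control_pad [305.1 269. ] [0.5132 0.2672 0.    ]
tape_measure [259.1 337. ] [0.4573 0.5402 0.    ]
wedge_block [222.1 321.7] [0.5615 0.5427 0.    ]
folding_rule [348.2 246.3] [0.4692 0.1089 0.    ]
sanding_block [392.  211.8] [ 0.4484 -0.1468  0.    ]
spring_clamp [350.4 208.5] [ 0.5745 -0.0998  0.    ]
```

View pics/end.png

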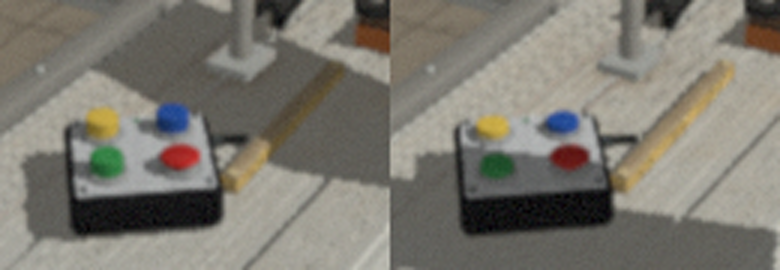

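All three caps are sunk, red is still up, and the pad and tools are where they were.

```bash
python3 -c "
from rig import arm
print(arm.sign_off())"
```

```text
the job is handed in; nothing more can be done
None
```

I pressed the yellow, blue and green caps in that order with the closed fingertips, each down to its stop. Then I lifted clear and handed the job in about 16 s into the 51 s allowed.

- **Pressing:** The force settled at about 2–3 N while each cap moved, then rose to about 7–8 N at the stop with the fingertips about 57 mm above the table. That is well under the 25 N limit; these are readings at the end of each move, not a continuous record.
- **Final picture:** All three caps are sunk and the red mushroom still stands up. The pad has not visibly moved, and the arm is clear of everything, with the fingertips about 250 mm above the table.
- **Tools:** Network positions for the pad and tools, before and after, agree within about 13 mm. The sanding block shows the largest difference, but nothing went near it, so I take that as detector noise.
- **Disagreements:** The two cameras' fits of the pad differed by about 2 mm, so I used the average, nudged slightly using the later side-camera pictures. In the first pictures the networks placed some caps 20–40 mm from where the fit put them (blue was the worst), so I took the cap centres from the zoomed pictures instead. The hold-down was not reliably detected, so I judged its position from the picture and the sizes given.

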